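# Film a rain-damp domino box from all sides and gauge its height

## Robot

A 6-joint arm with a two-finger parallel gripper is mounted at the origin on the work surface. World frame = base frame: x ahead of the robot, y to its left, z up, the work surface at z = 0. Lengths are in mm, angles in rad, forces in N, time in s.
With the tool pointing down it reaches from about 325 to 775 mm from the base axis. Payload 9.3 kg.
Tool frame: the origin (TCP) lies at the very end of the fingers, on their centre line; the grasp point (between the pads) lies 19 mm behind it; z points along the fingers, y is the line along which they close (so a half turn about z gives the same grasp; the last joint's range is limited). The gripper opens to 85 mm and grips with 20 to 120 N. Pads are 22 mm wide; open, the fingers measure 114 mm over their backs; the gripper's body (76 mm by 85 mm) begins 54 mm behind the grasp point. The pads swing forward as they close: fully open they stand 13 mm farther back than shut.
Start: joints at [0.964, 0.259, 0.021, 1.334, 0, 1.418], TCP at [241.112, 494.33, 231.279] pointing down, gripper open.
Joint ranges: [-3.04, 3.04], [-0.91, 1.82], [-1.04, 1.36], [-1.92, 1.95], [-1.52, 1.45], [-3.14, 3.14]. Speed limits (rad/s): [2.22, 2.22, 2.79, 3.14, 3.14, 3.14].

## Interface

Orientations are given as a rotation vector (axis times angle).
In Python, from station import manip gives the robot as it stands.
- The arm moves only by the shell command python3 -m crank 'ROWS' [FORCE]. ROWS is JSON, a list of rows, each a list of 7 numbers: the shift along the tool's x, y, z in mm, then the turn, a rotation vector about the tool's x, y, z in rad, then the finger opening in mm, from 0 to 85.4. In form: [[x, y, z, ax, ay, az, grip], ...]. A call has 1 to 10 rows; each row is the pose to reach, as a shift and turn from the pose commanded when the call began, along the tool's axes at that moment; what a row does not reach only later rows make up. A row lasts 1/12 s, in which the tool goes at most 41.7 mm and 7.16 degrees, less where a joint would pass 70% of its speed; a pose out of reach is approached as far as the arm can. A call with a gripper value outside its range is refused whole. The fingers move at their own pace and stop on an object; FORCE is the grip in N (left out, the last holds). Time passes only in rows, so rows that repeat a pose let the fingers close. It gives the time, the measured TCP pose, the force, the opening and the grip force at its end, in the units of the state.
- manip.get_obs(): the state, without advancing time (a new reading comes with each control period).
- manip.get_image(name): name is "scene" or "side" or "wrist"; returns (picture, depth): 400x640x3 uint8, blue, green, red; 400x640 float32, mm along the optical axis (not along the pixel's ray), 0 where there is no reading.
- manip.camera_info(name): a dict with "fov_y" (degrees; the focal length in pixels is half the picture's height over the tangent of half this angle, whatever the lens; pixels are square), "cx", "cy" (the principal point, pixels), "k1" (the pictures are not rectified: a ray, as slopes to the right and down, at radius r is drawn at 1 + k1 r^2 times it, then the intrinsics apply), "origin" and "rotation" of the camera in the world. Camera axes: x right, y up, looking along -z (the intrinsics and any distortion apply to the point x, -y, -z); pixel columns grow to the right and rows downward; lengths in mm; the calibration is good to about 2 mm. A picture is of the moment at which its call begins: read the wrist's pose just before it. camera_info takes no time and is no camera call; for the wrist camera it gives the pose at the moment of the call.
- manip.close_job(): hands the job in; it is judged then, once.
The state is a dict: "t": time; "q": joint angles; "qd": joint speeds; "effort": joint torques, N m; "tool_pos": TCP position; "orientation": TCP orientation; "force": force on the tool from outside, world axes, zero at the start; "ft_torque": the same for the moment, N m; "grip_width": finger opening in mm; "grip_force": force on a finger pad.
Only numpy, scipy, OpenCV 4.12 (cv2) and the standard library are available. Lean on these libraries where they do the work, as an engineer would, in place of code of your own. Each camera call takes 0.05 s, during which the arm holds its last target. There are 200 camera calls.

## Task

The brown wooden domino box was left out in the rain and we want it on record: pick it up and, keeping it upright with each side squarely towards the phone's lens and about 12 cm from it, show the lens for a good half second each, in this order, the end with the pull ring, the long side with the two hinges, the plain end, and the long side with the two hook catches. Then set the box down gently, upright, along the middle of the height gauge's board with one of its ends (either will do) under the gauge's raised foot, let go, and push the knob down until the foot rests on the lid, leaving it there so that the height can be read. Do not knock the phone, and leave the saucer and the dish of dominoes where they are.

Things in the scene. Friction and masses are not known exactly. Their poses are not given: they have to be found in the camera images.
- box: Closed brown wooden domino box, upright, lid up: 200 long (x), 54 wide (y), 46 mm high (z), 0.27 to 0.53 kg. Origin: centre of its underside. Pull ring on the +x end (15 mm proud), two brass hinges with long straps onto the lid on the +y side, two round brass hook catches on the -y side (all 62 mm off the middle, flat), -x end plain. Grip across the bare middle.
- see_ring (a point): Point 120 mm straight out from the middle of the box's ring end: at (220, 0, 23) mm in the box's frame. Axes as the box.
- see_hinge (a point): Point 120 mm straight out from the middle of the hinged long side: at (0, 147, 23) mm in the box's frame.
- see_plain (a point): Point 120 mm straight out from the middle of the plain end: at (-220, 0, 23) mm in the box's frame.
- see_hook (a point): Point 120 mm straight out from the middle of the long side with the hook catches: at (0, -147, 23) mm in the box's frame.
- phone: Black phone (75 wide, 155 mm tall) held upright in a fixed aluminium stand, base 100 x 90 mm, top at 205 mm. Origin: on the table below the phone's middle. The lens looks along its -x, level, roughly towards the robot.
- lens (a point): The phone's lens, on its -x face, 170 mm above the table, 8 mm in front (-x) of the phone's origin. Axes as the phone: the view goes along -x.
- gauge: Fixed height gauge: plywood board 10 mm thick, 275 long (x from -110 to +165 mm) and 110 mm wide, with an aluminium column (20 x 34 mm, top at 165 mm) standing at x = +145 mm. Origin: on the table, under the point of the board where the middle of the box belongs; the box's length lies along the board's x, either way round.
- foot (a joint): The gauge's slide on the column, m: 0 = fully up, grows as the foot goes down, to 0.11. Foot face is at 0.125 minus the reading above the table, so on the box's lid it reads 0.069. Starts raised at 0 to 0.03; spring-balanced and stiff (about 3 N), stays where it is left.
- foot_face (a point): Centre of the round foot's underside (22 mm across), at x = 82, y = 0 mm in the gauge's frame. Raised, it stands 95 to 125 mm above the table and overhangs the end of the box's place, so the box goes in low from the board's -x end.
- knob_top (a point): Centre of the top of the black push knob (26 mm across), straight above the foot, 72 mm higher than the foot's face.
- saucer: Bystander: white ceramic saucer, 130 mm across, 18 mm high. Origin: centre of its underside.
- dish: Bystander: aluminium dish 140 mm across, 28 mm high, holding five ivory dominoes, 38 mm high in all. Origin: centre of its underside.
There are look-alikes about, which are no part of the job. Of the things that look like the box, take the one that is nearest to the robot's base at the start.

How it is judged:
By the outcome, as a careful person would: the job done as asked, in the order asked, and still so for the second after the job is handed in, with the robot touching nothing.
It also fails if it takes over 72 s, if anything falls off the work surface, if the arm or the gripper's body presses on something with over 40 N, if the wrist force passes 120 N, or if a joint passes its speed limit or range.

## Working session

There is one attempt and no reset: what is moved stays moved. The work goes in short steps, Python scripts to look and compute and a shell command to move; the robot and the scene stay as the last step left them, time stands still between calls to the robot, and variables do not carry over. Pictures are saved under pics/ and viewed, at most 10 in all, crops included, and the job is handed in when it is done.

```bash
mkdir -p pics; ls; cat > h.py <<'E'
import numpy as np, cv2
from station import manip
def K(i):
    f=200/np.tan(np.radians(i['fov_y'])/2); return f
def cloud(d,i):
    # world points for every pixel
    f=K(i); M=np.array([[f,0,i['cx']],[0,f,i['cy']],[0,0,1]])
    v,u=np.mgrid[:400,:640].astype(np.float32)
    n=cv2.undistortPoints(np.stack([u.ravel(),v.ravel()],1).reshape(-1,1,2).astype(np.float64),M,np.array([i['k1'],0,0,0.])).reshape(400,640,2)
    R=np.array(i['rotation']).reshape(3,3); o=np.array(i['origin'])
    c=np.stack([n[...,0]*d,-n[...,1]*d,-d],-1)
    return c@R.T+o
E
python3 - <<'E'
from h import *
o=manip.get_obs(); print(o)
for n in("scene","side"):
    i=manip.camera_info(n); print(i)
    p,d=manip.get_image(n); cv2.imwrite(f'pics/{n}0.png',p); np.savez(f'{n}0.npz',p=p,d=d,w=cloud(d,i))
E
```

```text
pics
{'t': 0.0, 'q': array([9.64388066e-01, 2.59190779e-01, 2.07555041e-02, 1.33369956e+00,
       7.81255475e-09, 1.41823322e+00]), 'qd': array([ 8.30897659e-04, -8.00025066e-04,  5.95787771e-04, -4.82218204e-04,
        3.62017896e-06, -9.14179353e-04]), 'effort': array([ 1.86507236e-04, -5.55644381e+01,  3.44531178e+01,  1.35990992e-02,
       -1.02438432e-04, -1.42133788e-05]), 'tool_pos': array([240.95624035, 494.09376002, 230.66447419]), 'orientation': array([-7.06684021e-01, -3.06056907e+00,  1.95262725e-03]), 'force': array([ 0.86064775, -0.35350917, -0.29893649]), 'ft_torque': array([-0.03291031, -0.02397756, -0.02049145]), 'grip_force': 0.0, 'grip_width': 85.28246659450133}
{'fov_y': 48.88013288568355, 'cx': 317.32533255198064, 'cy': 197.2004954755044, 'k1': -0.10881427929669767, 'origin': array([1136.96622469,  395.04618968, 1265.25287138]), 'rotation': array([0.32072329, 0.64598487, 2.12667782])}Traceback (most recent call last):
  File "<stdin>", line 5, in <module>
  File "h.py", line 10, in cloud
    R=np.array(i['rotation']).reshape(3,3); o=np.array(i['origin'])
ValueError: cannot reshape array of size 3 into shape (3,3)
```

```bash
sed -i "s/R=np.array(i\['rotation'\]).reshape(3,3)/R=cv2.Rodrigues(np.array(i['rotation']))[0]/" h.py
python3 - <<'E'
from h import *
for n in("scene","side"):
    i=manip.camera_info(n); print(i['origin'])
    p,d=manip.get_image(n); cv2.imwrite(f'pics/{n}0.png',p); np.savez(f'{n}0.npz',p=p,d=d,w=cloud(d,i))
    w=cloud(d,i); print(w[200:400:60,100:600:120].round().tolist())
E
```

```text
[1136.96622469  395.04618968 1265.25287138]
[[[926.0, -723.0, 2.0], [681.0, -355.0, 31.0], [430.0, -35.0, 9.0], [182.0, 299.0, 5.0], [-86.0, 659.0, -4.0]], [[1083.0, -430.0, 142.0], [837.0, -216.0, 1.0], [613.0, 92.0, 4.0], [388.0, 402.0, 1.0], [154.0, 734.0, 0.0]], [[1199.0, -289.0, 141.0], [999.0, -29.0, 142.0], [771.0, 201.0, -1.0], [565.0, 491.0, 1.0], [353.0, 802.0, 0.0]], [[1432.0, -609.0, -744.0], [1112.0, 75.0, 144.0], [912.0, 299.0, 1.0], [719.0, 572.0, -2.0], [165.0, 1142.0, -744.0]]]
[ 230.029213   1284.96277079 1450.02459364]
[[[1490.0, 4.0, -86.0], [991.0, -117.0, -80.0], [473.0, -171.0, -5.0], [-10.0, -295.0, -6.0], [-468.0, -377.0, 29.0]], [[1156.0, 441.0, 138.0], [835.0, 247.0, -3.0], [408.0, 139.0, -3.0], [-12.0, 75.0, 50.0], [-566.0, -329.0, -268.0]], [[1015.0, 657.0, 170.0], [740.0, 483.0, 1.0], [356.0, 386.0, -2.0], [-29.0, 286.0, -4.0], [-689.0, -296.0, -640.0]], [[992.0, 765.0, 29.0], [230.0, 1285.0, 1450.0], [314.0, 589.0, 4.0], [-35.0, 497.0, -1.0], [-695.0, -51.0, -753.0]]]
```

View pics/scene0.png

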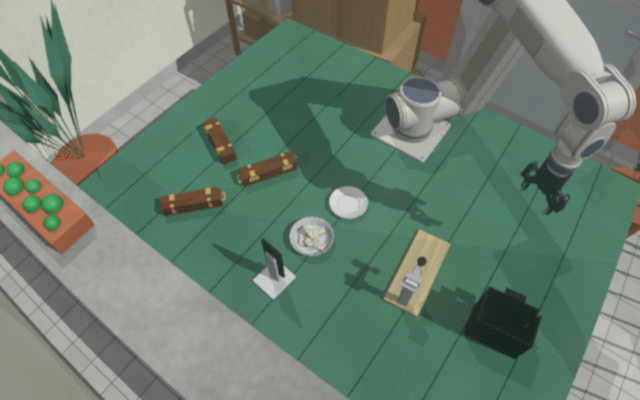

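View pics/side0.png

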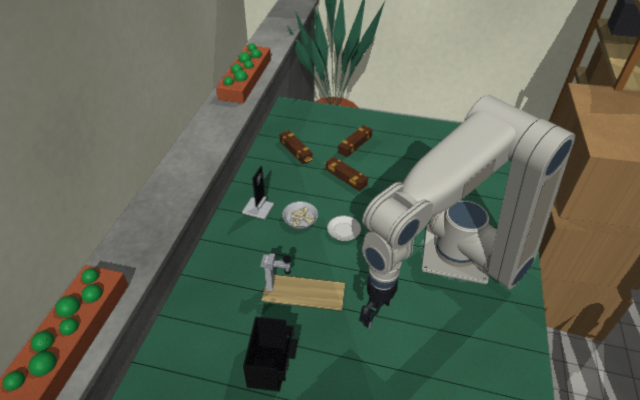

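The scene shows three brown boxes at about (219,140), (267,168) and (192,201), with the phone at (273,265), gauge at (417,272), dish at (312,237) and saucer at (349,203). The box at (267,168) looks nearest the base at (415,120).

```bash
python3 - <<'E'
from h import *
for n in("scene","side"):
    z=np.load(n+'0.npz'); p,w=z['p'],z['w']; hsv=cv2.cvtColor(p,cv2.COLOR_BGR2HSV)
    X,Y,Z=w[...,0],w[...,1],w[...,2]
    tab=(X>200)&(X<1000)&(Y>-700)&(Y<600)
    def rect(m,lab,minn=60):
        c,l,s,ce=cv2.connectedComponentsWithStats(m.astype(np.uint8))
        for k in range(1,c):
            if s[k,4]<minn: continue
            q=w[l==k]; r=cv2.minAreaRect(q[:,:2].astype(np.float32))
            b=cv2.boxPoints(r)
            e=max([b[1]-b[0],b[2]-b[1]],key=np.linalg.norm)
            print(n,lab,'pix',ce[k].round(),'n',s[k,4],'c',np.round(r[0],1),'size',np.round(r[1],1),'yaw',round(np.degrees(np.arctan2(e[1],e[0]))%180,2),'zmed',round(float(np.median(q[:,2])),1),'r',round(np.hypot(*r[0])))
    H=hsv[...,0]
    rect(tab&(Z>36)&(Z<60)&((H<35)|(H>170)),'top46')
    rect(tab&(Z>28)&(Z<60)&(H<25)&(hsv[...,1]>60),'brown')
    rect(tab&(Z>4)&(Z<18)&(hsv[...,1]>60)&(H<30),'board',200)
    rect(tab&(hsv[...,1]<40)&(hsv[...,2]>140)&(Z>3)&(Z<45),'white',100)
    rect(tab&(Z>60)&(Z<220),'tall',30)
z=np.load('scene0.npz'); p=z['p']
a=cv2.resize(p[110:220,155:305],None,fx=5,fy=5,interpolation=cv2.INTER_CUBIC); cv2.imwrite('pics/boxes.png',a)
E
```

```text
scene top46 pix [219. 138.] n 607 c [ 485.5 -547.8] size [203.3  58.2] yaw 63.77 zmed 46.9 r 732
scene top46 pix [267. 166.] n 805 c [ 480.3 -311.3] size [ 65.2 200.3] yaw 150.41 zmed 46.2 r 572
scene top46 pix [190. 199.] n 881 c [ 739.4 -436.1] size [ 64.9 200.1] yaw 137.95 zmed 45.9 r 858
scene top46 pix [310. 231.] n 74 c [601.  -34.9] size [46.7 22.9] yaw 72.39 zmed 38.0 r 602
scene brown pix [219. 139.] n 629 c [ 486.5 -545.7] size [203.3  55.8] yaw 64.78 zmed 46.7 r 731
scene brown pix [267. 167.] n 858 c [ 481.8 -309.6] size [ 64.6 200.4] yaw 148.65 zmed 45.9 r 573
scene brown pix [190. 199.] n 952 c [ 740.3 -432.1] size [ 67.6 202.1] yaw 136.36 zmed 45.6 r 857
scene board pix [419. 269.] n 2046 c [503.2 308.6] size [276.3 108.8] yaw 6.21 zmed 11.6 r 590
scene white pix [348. 202.] n 901 c [425.5  -5.4] size [128.1 128.7] yaw 116.82 zmed 11.3 r 426
scene white pix [309. 235.] n 1033 c [602.7 -33.8] size [150.9 135.9] yaw 23.71 zmed 16.3 r 604
scene white pix [273. 282.] n 629 c [784.7 -35.3] size [ 91.1 101.8] yaw 173.09 zmed 13.4 r 786
scene tall pix [211. 302.] n 4992 c [ 9
[... 959 characters left out ...]
.1 312. ] size [274.8 114.4] yaw 6.43 zmed 8.9 r 590
side white pix [257. 209.] n 282 c [783.9 -32.9] size [89.5 99.5] yaw 175.7 zmed 9.3 r 785
side white pix [300. 207.] n 217 c [612.8 -64.1] size [121.4  67.5] yaw 3.05 zmed 16.8 r 616
side white pix [341. 227.] n 374 c [436.8  -1.5] size [ 95.6 131.2] yaw 103.5 zmed 9.0 r 437
side tall pix [189. 209.] n 3458 c [976.6 -49.5] size [  46.7 1298.4] yaw 90.0 zmed 136.8 r 978
side tall pix [259. 186.] n 316 c [768.  -29.9] size [82.3 18.5] yaw 83.59 zmed 141.1 r 769
side tall pix [274. 265.] n 474 c [592.1 324.4] size [98.3 52.4] yaw 1.77 zmed 149.9 r 675
side tall pix [274. 331.] n 793 c [524.3 553.7] size [146.1  94.9] yaw 1.1 zmed 106.8 r 763
```

View pics/boxes.png

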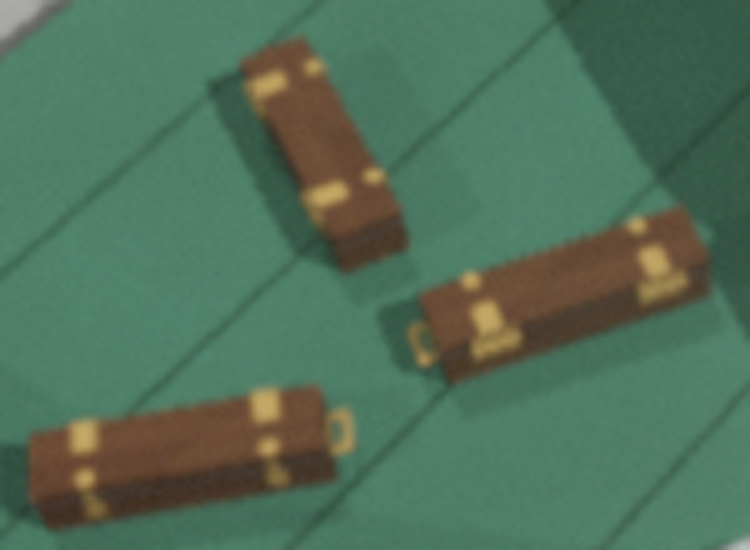

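The crop shows the target box (right, centre ≈ scene pixel (267,168)). Its ring is on the left end (+x, −y world) and its hinges face the scene camera, so box yaw ≈ −30° with centre ≈ (479, −311).

```bash
cat >> h.py <<'E'
def go(x,y,z,yaw):
    """shift/turn in tool axes from measured pose to TCP (x,y,z), pointing down, tool-x yaw deg"""
    from scipy.spatial.transform import Rotation as Ro
    o=manip.get_obs(); R=Ro.from_rotvec(o['orientation']).as_matrix()
    a=np.radians(yaw); c,s=np.cos(a),np.sin(a)
    T=np.array([[c,s,0],[s,-c,0],[0,0,-1]])
    sh=R.T@(np.array([x,y,z])-o['tool_pos']); tr=Ro.from_matrix(R.T@T).as_rotvec()
    print('shift',sh.round(1),'turn',tr.round(4),'rows',round(max(np.linalg.norm(sh)/41.7,np.degrees(np.linalg.norm(tr))/7.16),1),'| t',round(o['t'],2),'pos',o['tool_pos'].round(1),'yaw',np.degrees(np.arctan2(R[1,0],R[0,0])).round(2),'q',o['q'].round(3),'F',o['force'].round(1),'w',round(o['grip_width'],1))
E
python3 -c "
from h import *
go(450,-300,260,150)"
```

```text
shift [-536.  -622.2  -28.6] turn [-0.001  -0.0001  0.0698] rows 19.7 | t 0.15 pos [241.  494.2 230.8] yaw 154.0 q [0.964 0.259 0.021 1.334 0.    1.418] F [ 0.4  0.2 -0.6] w 85.5
```

```bash
python3 -m crank '[[-60,-70,-10,0,0,0.01,85],[-270,-310,-28,0,0,0.07,85],[-270,-310,-28,0,0,0.07,85],[-270,-310,-28,0,0,0.07,85],[-536,-622,-28,0,0,0.07,85],[-536,-622,-28,0,0,0.07,85],[-536,-622,-28,0,0,0.07,85],[-536,-622,-28,0,0,0.07,85],[-536,-622,-28,0,0,0.07,85],[-536,-622,-28,0,0,0.07,85]]'; python3 -c "
from h import *
go(450,-300,260,150)"
```

```text
t: 0.98
tool_pos: [347.1, 90.2, 249.8]
orientation: [0.813, 3.034, 0.0]
force: [2.0, 1.0, 0.2]
grip_width: 85.1
grip_force: 0.0
shift [-284.1 -286.6  -10.1] turn [0.0003 0.0005 0.0002] rows 9.7 | t 0.98 pos [347.1  90.2 249.8] yaw 150.01 q [ 0.019 -0.078 -0.313  1.335  0.     0.542] F [2.  1.  0.2] w 85.1
```

```bash
python3 -m crank '[[-284,-286,-10,0,0,0,85],[-284,-286,-10,0,0,0,85],[-284,-286,-10,0,0,0,85],[-284,-286,-10,0,0,0,85],[-284,-286,-10,0,0,0,85],[-284,-286,-10,0,0,0,85],[-284,-286,-10,0,0,0,85],[-284,-286,-10,0,0,0,85],[-284,-286,-10,0,0,0,85],[-284,-286,-10,0,0,0,85]]'; python3 - <<'E'
from h import *
go(450,-300,260,150)
i=manip.camera_info('wrist'); print(i)
p,d=manip.get_image('wrist'); cv2.imwrite('pics/w1.png',p); np.savez('w1.npz',p=p,d=d,w=cloud(d,i))
E
```

```text
t: 1.82
tool_pos: [450.5, -301.2, 258.9]
orientation: [-0.816, -3.033, 0.0]
force: [0.2, -0.5, -0.2]
grip_width: 84.9
grip_force: 0.0
shift [ 1.1  0.7 -1.1] turn [-0.0002 -0.0004 -0.0019] rows 0.0 | t 1.82 pos [ 450.5 -301.2  258.9] yaw 149.89 q [-0.744  0.239  0.064  1.397 -0.    -0.218] F [ 0.2 -0.5 -0.2] w 84.9
{'fov_y': 69.23600543398268, 'cx': 318.8656868872518, 'cy': 203.0097821907843, 'k1': -0.026915827988043976, 'origin': array([ 386.69362524, -264.65141054,  401.63071612]), 'rotation': array([-0.26636789, -0.152822  ,  1.03716558])}
```

View pics/w1.png

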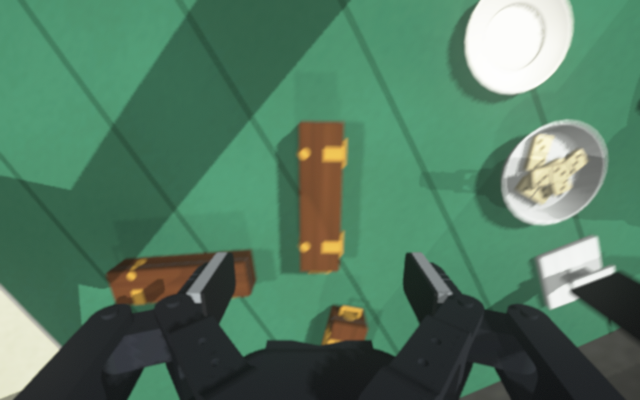

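The wrist view shows the target box at (321,197), nearly upright in the image, with its ring at the bottom near (318,271) and hinges on the right. It lies almost along tool x.

```bash
python3 - <<'E'
from h import *
z=np.load('w1.npz'); p,w=z['p'],z['w']; hsv=cv2.cvtColor(p,cv2.COLOR_BGR2HSV)
X,Y,Z=w[...,0],w[...,1],w[...,2]
m=(Z>36)&(Z<56)&(hsv[...,0]<35)&(hsv[...,1]>60)
c,l,s,ce=cv2.connectedComponentsWithStats(m.astype(np.uint8))
for k in range(1,c):
    if s[k,4]<300: continue
    q=w[l==k]; print(ce[k].round(),s[k].tolist(),cv2.minAreaRect(q[:,:2].astype(np.float32)),np.median(q[:,2]),q.mean(0).round(1))
    u=q[:,:2]-q[:,:2].mean(0); e=np.linalg.svd(u,full_matrices=False)[2][0]; print(np.degrees(np.arctan2(e[1],e[0])))
# phone from static views
for n in('scene','side'):
    z=np.load(n+'0.npz'); w=z['w']; h=cv2.cvtColor(z['p'],cv2.COLOR_BGR2HSV)
    m=(abs(w[...,0]-780)<60)&(abs(w[...,1]+33)<70)&(w[...,2]>60)&(w[...,2]<215)
    m=cv2.erode(m.astype(np.uint8),np.ones((3,3)))>0
    q=w[m]; print(n,len(q),q.min(0).round(),q.max(0).round())
    # plane fit
    c0=np.median(q,0); u=q-c0; k=np.ones(len(q),bool)
    for _ in range(8):
        c0=q[k].mean(0); N=np.linalg.svd(q[k]-c0,full_matrices=False)[2][2]; k=abs((q-c0)@N)<5
    print('plane',c0.round(1),N.round(3),k.sum(),'yaw',np.degrees(np.arctan2(N[1],N[0])), )
E
```

```text
[321. 194.] [299, 122, 49, 148, 6185] ((480.009521484375, -313.5422668457031), (59.898250579833984, 196.5469207763672), 59.37995910644531) 46.35441233597737 [ 472.4 -310.9   46.3]
-30.77101873624885
[243. 277.] [233, 258, 20, 39, 581] ((522.2371215820312, -468.41290283203125), (26.136119842529297, 61.226524353027344), 55.04169845581055) 46.16122988467072 [ 520.1 -465.6   45.4]
-32.485449607951374
[150. 281.] [108, 260, 100, 44, 2675] ((470.2444763183594, -574.58935546875), (142.4677276611328, 56.80554962158203), 64.13030242919922) 46.46449325893161 [ 459.1 -583.9   45.9]
-105.44497979339899
[345. 331.] [324, 317, 44, 28, 810] ((681.9672241210938, -389.9981994628906), (56.30927276611328, 53.121944427490234), 48.682884216308594) 46.36143804471408 [ 671.7 -384.4   45. ]
-105.72838747269219
scene 350 [772. -66.  71.] [789.   5. 209.]
plane [781.3 -28.9 159.1] [ 0.994 -0.067  0.082] 294 yaw -3.868784286745616
side 199 [758. -65.  67.] [775.  10. 207.]
plane [767.8 -23.  140.6] [ 0.994 -0.11   0.008] 192 yaw -6.342217752189297
```

```bash
python3 -c "
from h import *
go(480,-312.5,12,149.4)"
```

```text
shift [-28.7   7.7 246.1] turn [-0.0012 -0.0001  0.007 ] rows 5.9 | t 1.87 pos [ 451.5 -304.5  258.1] yaw 149.8 q [-7.470e-01  2.430e-01  6.800e-02  1.396e+00 -1.000e-03 -2.200e-01] F [-0.9 -1.7 -2.4] w 84.8
```

```bash
python3 -m crank '[[-29,6,40,0,0,0.008,85],[-29,6,80,0,0,0.008,85],[-29,6,120,0,0,0.008,85],[-29,6,150,0,0,0.008,85],[-29,6,165,0,0,0.008,85],[-29,6,165,0,0,0.008,85],[-29,6,165,0,0,0.008,85],[-29,6,165,0,0,0.008,85]]'; python3 -c "
from h import *
go(480,-312.5,12,149.4)"
```

```text
t: 2.53
tool_pos: [479.1, -307.5, 96.1]
orientation: [0.825, 3.03, -0.001]
force: [0.6, 0.3, 0.6]
grip_width: 84.8
grip_force: 0.0
shift [-3.2 -3.8 84.1] turn [-0.0003  0.0019  0.0023] rows 2.0 | t 2.53 pos [ 479.1 -307.5   96.1] yaw 149.53 q [-0.718  0.361 -0.185  1.022  0.    -0.186] F [0.6 0.3 0.6] w 84.8
```

```bash
python3 -m crank '[[-3,-4,30,0,0,0.002,85],[-3,-4,60,0,0,0.002,85],[-3,-4,75,0,0,0.002,85],[-3,-4,84,0,0,0.002,85],[-3,-4,84,0,0,0.002,85],[-3,-4,84,0,0,0.002,85]]'; python3 -c "
from h import *
go(480,-312.5,12,149.4)"
```

```text
t: 3.03
tool_pos: [479.7, -312.5, 12.0]
orientation: [0.828, 3.029, -0.001]
force: [-0.0, -0.8, -0.3]
grip_width: 85.1
grip_force: 0.0
shift [-0.3  0.1 -0. ] turn [-0.0003  0.0017  0.0004] rows 0.0 | t 3.03 pos [ 479.7 -312.5   12. ] yaw 149.42 q [-0.724  0.445 -0.295  0.829  0.    -0.19 ] F [-0.  -0.8 -0.3] w 85.1
```

Close and lift a little.

```bash
python3 -m crank '[[0,0,0,0,0,0,40],[0,0,0,0,0,0,40],[0,0,0,0,0,0,40],[0,0,0,0,0,0,40],[0,0,0,0,0,0,40],[0,0,0,0,0,0,40],[0,0,0,0,0,0,40],[0,0,0,0,0,0,40],[0,0,0,0,0,0,40],[0,0,0,0,0,0,40]]' 60;  python3 -m crank '[[0,0,-5,0,0,0,40],[0,0,-20,0,0,0,40],[0,0,-45,0,0,0,40],[0,0,-80,0,0,0,40],[0,0,-115,0,0,0,40],[0,0,-140,0,0,0,40],[0,0,-150,0,0,0,40],[0,0,-150,0,0,0,40]]'; python3 - <<'E'
from h import *
import sys
go(525,-9,159,174.5)
i=manip.camera_info('wrist')
p,d=manip.get_image('wrist'); cv2.imwrite('pics/w2.png',p); np.savez('w2.npz',p=p,d=d,w=cloud(d,i))
E
```

```text
t: 3.87
tool_pos: [479.7, -312.5, 12.2]
orientation: [0.828, 3.028, -0.002]
force: [-1.0, 0.2, 7.7]
grip_width: 53.3
grip_force: 64.3
t: 4.53
tool_pos: [479.8, -312.5, 163.1]
orientation: [0.827, 3.027, -0.003]
force: [-0.1, -0.1, -2.9]
grip_width: 53.1
grip_force: 63.8
shift [115.5 284.3   3.4] turn [-0.0017  0.004  -0.4377] rows 7.4 | t 4.53 pos [ 479.8 -312.5  163.1] yaw 149.42 q [-0.724  0.321 -0.065  1.181 -0.    -0.19 ] F [-0.1 -0.1 -2.9] w 53.1
```

View pics/w2.png

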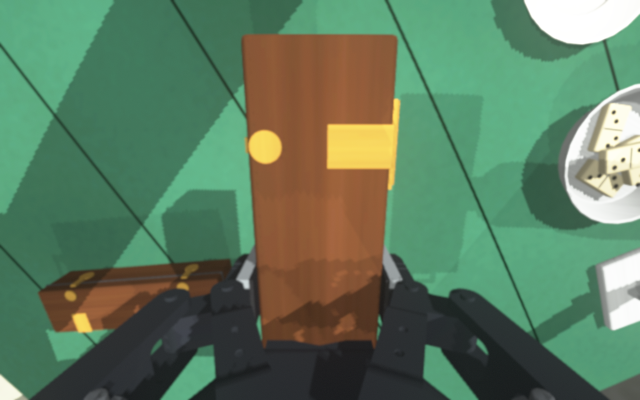

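The box is held with its plain end up in the image (top edge at row 36). I'll check its tilt and offset in the grip from depth.

```bash
cat >> h.py <<'E'
def held(p,w):
    from scipy.spatial.transform import Rotation as Ro
    o=manip.get_obs(); R=Ro.from_rotvec(o['orientation']).as_matrix(); q=(w-o['tool_pos'])@R
    h=cv2.cvtColor(p,cv2.COLOR_BGR2HSV)
    m=(abs(q[...,1])<40)&(abs(q[...,2]+35)<25)&(q[...,0]>20)&(q[...,0]<120)&(h[...,0]<35)&(h[...,1]>60)
    s=q[m]; A=np.c_[s[:,0],s[:,1],np.ones(len(s))]; k=np.ones(len(s),bool)
    for _ in range(6): c=np.linalg.lstsq(A[k],s[k,2],rcond=None)[0]; k=abs(A@c-s[:,2])<2.5
    r=cv2.minAreaRect(s[k][:,:2].astype(np.float32))
    print('lid in tool frame: slope x,y deg',np.degrees(c[:2]).round(2),'z at tcp',c[2].round(1),'end x',np.percentile(s[k][:,0],99.8).round(1),'y range',np.percentile(s[k][:,1],[.3,99.7]).round(1),'rect',np.round(r[0],1),np.round(r[1],1),round(r[2],2),k.sum())
E
python3 - <<'E'
from h import *
z=np.load('w2.npz'); held(z['p'],z['w'])
E
```

```text
lid in tool frame: slope x,y deg [0.23 0.01] z at tcp -36.4 end x 99.5 y range [-26.8  26.2] rect [59.9  0.2] [55.3 79.9] 90.0 30719
```

```bash
python3 -c "
from h import *
go(548.4,-12.6,158.5,174.8)"
```

```text
shift [ 92.7 293.    2.2] turn [-4.000e-04  1.000e-03 -4.431e-01] rows 7.4 | t 4.58 pos [ 479.1 -312.   160.8] yaw 149.41 q [-0.724  0.323 -0.068  1.179  0.    -0.19 ] F [-0.   0.3 -3.6] w 53.4
```

```bash
python3 -m crank '[[4,10,0,0,0,-0.02,40],[13,40,0,0,0,-0.06,40],[24,75,1,0,0,-0.12,40],[36,113,1,0,0,-0.18,40],[48,151,2,0,0,-0.24,40],[60,189,2,0,0,-0.3,40],[72,227,2,0,0,-0.36,40],[82,260,2,0,0,-0.41,40],[90,284,2,0,0,-0.435,40],[93,293,2,0,0,-0.443,40]]'; python3 -m crank '[[0,0,0,0,0,0,40],[0,0,0,0,0,0,40]]'; python3 - <<'E'
from h import *
go(548.4,-12.6,158.5,174.8)
i=manip.camera_info('wrist'); o=manip.get_obs()
p,d=manip.get_image('wrist'); w=cloud(d,i); cv2.imwrite('pics/w3.png',p); np.savez('w3.npz',p=p,d=d,w=w); held(p,w)
m=(abs(w[...,0]-780)<70)&(abs(w[...,1]+33)<80)&(w[...,2]>50)&(w[...,2]<215); m=cv2.erode(m.astype(np.uint8),np.ones((3,3)))>0
q=w[m]; print(len(q))
if len(q)>200:
    print(q.min(0).round(1),q.max(0).round(1)); k=abs(q[:,0]-np.median(q[:,0]))<15
    for _ in range(8):
        c0=q[k].mean(0); N=np.linalg.svd(q[k]-c0,full_matrices=False)[2][2]; k=abs((q-c0)@N)<4
    print('plane',c0.round(1),N.round(3),k.sum(),'yaw',np.degrees(np.arctan2(N[1],N[0])))
i=manip.camera_info('side'); p,d=manip.get_image('side'); cv2.imwrite('pics/s3.png',cv2.resize(p[80:300,200:480],None,fx=2.7,fy=2.7))
E
```

```text
t: 5.42
tool_pos: [547.0, -8.3, 156.4]
orientation: [-0.134, -3.135, -0.002]
force: [-0.8, -0.5, -3.6]
grip_width: 53.2
grip_force: 64.0
t: 5.58
tool_pos: [547.2, -11.8, 157.1]
orientation: [-0.14, -3.136, -0.0]
force: [-0.8, -0.7, -2.7]
grip_width: 53.3
grip_force: 64.0
shift [-1.3 -0.7 -1.4] turn [-0.0001 -0.0028  0.0013] rows 0.0 | t 5.58 pos [547.2 -11.8 157.1] yaw 174.88 q [-0.175  0.288 -0.13   1.156 -0.    -0.085] F [-0.8 -0.7 -2.7] w 53.3
lid in tool frame: slope x,y deg [-0.04  0.03] z at tcp -33.8 end x 100.3 y range [-25.9  27.1] rect [60.3  1.1] [55.3 80.7] 89.93 30872
0
```

View pics/w3.png

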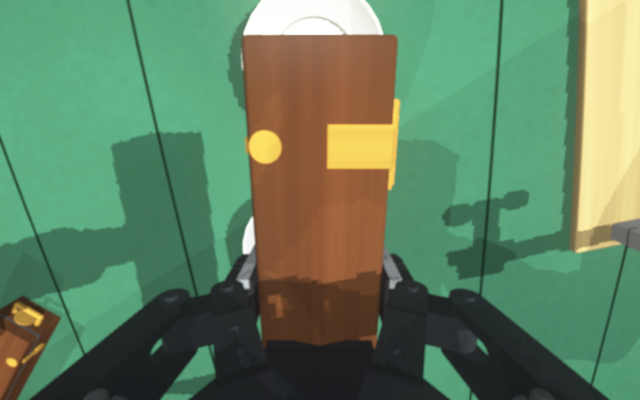

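The wrist view shows the box level, square and steady in the grip; the phone itself is out of view. Hold at A with a small correction, then rotate to B.

```bash
python3 -m crank '[[-1,-1,-1,0,0,0,40],[-1,-1,-1,0,0,0,40],[-1,-1,-1,0,0,0,40],[-1,-1,-1,0,0,0,40],[-1,-1,-1,0,0,0,40],[-1,-1,-1,0,0,0,40],[-1,-1,-1,0,0,0,40],[-1,-1,-1,0,0,0,40],[-1,-1,-1,0,0,0,40]]'; python3 -c "
from h import *
go(548.4,-12.6,158.5,174.8)"; python3 -m crank '[[0,0,0,0,0,0.05,40],[0,0,0,0,0,0.15,40],[0,0,0,0,0,0.27,40],[0,0,0,0,0,0.39,40],[0,0,0,0,0,0.51,40],[0,0,0,0,0,0.63,40],[0,0,0,0,0,0.75,40],[0,0,0,0,0,0.87,40],[0,0,0,0,0,0.99,40],[-5,0,0,0,0,1.11,40]]'; python3 -c "
from h import *
go(621.1,-19.2,158.5,84.8)"
```

```text
t: 6.43
tool_pos: [548.9, -13.4, 159.6]
orientation: [-0.142, -3.138, -0.0]
force: [0.2, -0.0, -3.2]
grip_width: 53.0
grip_force: 64.0
shift [0.6 0.8 1.1] turn [ 0. -0.  0.] rows 0.0 | t 6.43 pos [548.9 -13.4 159.6] yaw 174.8 q [-0.177  0.287 -0.123  1.16   0.    -0.087] F [ 0.2 -0.  -3.2] w 53.0
t: 7.27
tool_pos: [553.3, -13.7, 159.7]
orientation: [-1.782, -2.587, 0.0]
force: [-0.7, 0.1, -3.0]
grip_width: 53.4
grip_force: 64.1
shift [-29.3  61.4   1.2] turn [-4.00e-04 -1.00e-04  4.55e-01] rows 3.6 | t 7.27 pos [553.3 -13.7 159.7] yaw 110.87 q [-0.176  0.295 -0.112  1.164 -0.     1.03 ] F [-0.7  0.1 -3. ] w 53.4
```

View pics/s3.png

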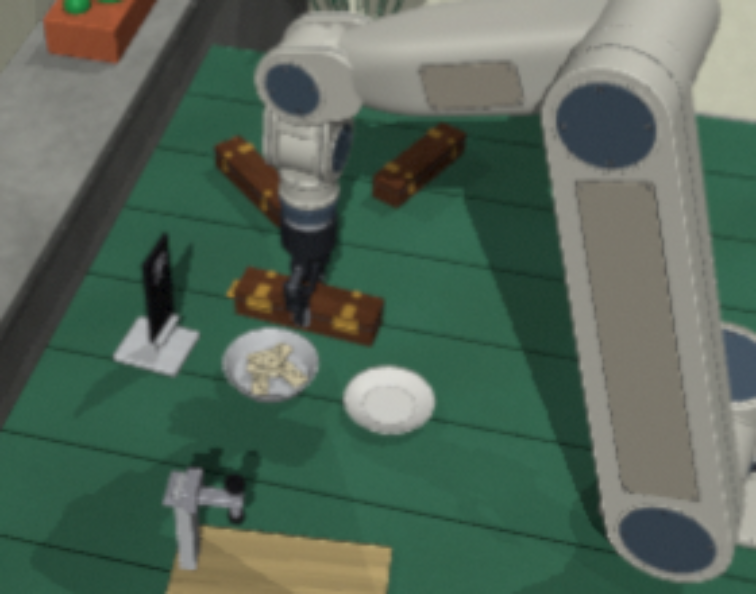

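The side view shows the box with its ring end (crop pixel 235,290) facing the phone at (158,290) and its hinges towards +y, as wanted. Continue to B.

```bash
python3 -m crank '[[-3,7,0,0,0,0.1,40],[-10,20,0,0,0,0.2,40],[-18,38,1,0,0,0.3,40],[-24,51,1,0,0,0.39,40],[-28,58,1,0,0,0.44,40],[-29,61,1,0,0,0.455,40],[-29,61,1,0,0,0.455,40],[-29,61,1,0,0,0.455,40]]'; python3 -c "
from h import *
go(621.1,-19.2,158.5,84.8)"; python3 -m crank '[[0,0,0,0,0,0,40],[0,0,0,0,0,0,40],[0,0,0,0,0,0,40],[0,0,0,0,0,0,40],[0,0,0,0,0,0,40],[0,0,0,0,0,0,40],[0,0,0,0,0,0,40],[0,0,0,0,0,0,40],[0,0,0,0,0,0,40]]';python3 - <<'E'
from h import *
go(621.1,-19.2,158.5,84.8)
i=manip.camera_info('wrist'); p,d=manip.get_image('wrist'); w=cloud(d,i); np.savez('w4.npz',p=p,d=d,w=w); held(p,w)
m=(abs(w[...,0]-780)<70)&(abs(w[...,1]+33)<80)&(w[...,2]>50)&(w[...,2]<215); print(m.sum())
E
```

```text
t: 7.93
tool_pos: [620.8, -18.7, 158.4]
orientation: [-2.311, -2.127, 0.001]
force: [0.3, -0.1, -2.1]
grip_width: 53.5
grip_force: 64.1
shift [-0.4  0.3 -0.1] turn [-0.0007 -0.0001  0.0076] rows 0.1 | t 7.93 pos [620.8 -18.7 158.4] yaw 85.23 q [-0.165  0.407  0.056  1.22  -0.     1.489] F [ 0.3 -0.1 -2.1] w 53.5
t: 8.68
tool_pos: [621.3, -18.9, 158.6]
orientation: [-2.314, -2.125, 0.0]
force: [-0.4, -0.4, -3.5]
grip_width: 53.1
grip_force: 64.1
shift [-0.3 -0.1  0.1] turn [-0.0001  0.      0.0058] rows 0.0 | t 8.68 pos [621.3 -18.9 158.6] yaw 85.13 q [-0.165  0.407  0.057  1.22  -0.     1.49 ] F [-0.4 -0.4 -3.5] w 53.1
lid in tool frame: slope x,y deg [-0.   -0.14] z at tcp -34.1 end x 99.8 y range [-26.6  26.4] rect [60.1  0.4] [80.1 55.3] 0.0 30758
20459
```

```bash
python3 - <<'E'
from h import *
z=np.load('w4.npz'); w=z['w']; p=z['p']
m=(abs(w[...,0]-780)<70)&(abs(w[...,1]+33)<80)&(w[...,2]>60)&(w[...,2]<215); m=cv2.erode(m.astype(np.uint8),np.ones((3,3)))>0
q=w[m]; print(len(q),np.percentile(q,[1,50,99],axis=0).round(1))
k=abs(q[:,0]-np.median(q[:,0]))<15
for _ in range(8):
    c0=q[k].mean(0); N=np.linalg.svd(q[k]-c0,full_matrices=False)[2][2]; k=abs((q-c0)@N)<3
print('plane',c0.round(1),N.round(3),k.sum(),'yaw',np.degrees(np.arctan2(N[1],N[0])), 'y ext',np.percentile(q[k][:,1],[.2,99.8]).round(1),'z ext',np.percentile(q[k][:,2],[.2,99.8]).round(1))
v,u=np.nonzero(m); print(u.min(),u.max(),v.min(),v.max())
E
```

```text
18469 [[762.6 -68.7  65.5]
 [768.2 -33.  153. ]
 [774.9   1.7 196.4]]
plane [769.  -33.6 143. ] [-0.994  0.109 -0.011] 16744 yaw 173.75915437688178 y ext [-69.7   2.1] z ext [ 62.6 199.5]
483 639 166 370
```

```bash
python3 -m crank '[[0,-6,0,0,0,0,40],[0,-20,0,0,0,0.03,40],[0,-38,0,0,0,0.1,40],[0,-54,0,0,0,0.2,40],[0,-66,0,0,0,0.32,40],[0,-70,0,0,0,0.44,40],[0,-72,0,0,0,0.56,40],[0,-72,0,0,0,0.68,40],[0,-72,0,0,0,0.8,40],[0,-72,0,0,0,0.9,40]]'; python3 -c "
from h import *
go(549.6,-11.5,158.5,-5.8)"
```

```text
t: 9.57
tool_pos: [549.0, -12.7, 158.8]
orientation: [3.011, 0.898, 0.0]
force: [0.1, 0.7, -3.5]
grip_width: 53.2
grip_force: 64.1
shift [ 1.1 -0.7  0.3] turn [ 1.000e-04 -2.000e-04  6.808e-01] rows 5.4 | t 9.57 pos [549.  -12.7 158.8] yaw 33.21 q [-0.176  0.288 -0.125  1.158 -0.     2.386] F [ 0.1  0.7 -3.5] w 53.2
```

```bash
python3 -m crank '[[1,-1,0,0,0,0.1,40],[1,-1,0,0,0,0.22,40],[1,-1,0,0,0,0.34,40],[1,-1,0,0,0,0.46,40],[1,-1,0,0,0,0.57,40],[1,-1,0,0,0,0.65,40],[1,-1,0,0,0,0.68,40],[1,-1,0,0,0,0.68,40],[1,-1,0,0,0,0.68,40]]'; python3 -c "
from h import *
go(549.6,-11.5,158.5,-5.8)";python3 -m crank '[[0,0,0,0,0,0,40],[0,0,0,0,0,0,40],[0,0,0,0,0,0,40],[0,0,0,0,0,0,40],[0,0,0,0,0,0,40],[0,0,0,0,0,0,40],[0,0,0,0,0,0,40],[0,0,0,0,0,0,40],[0,0,0,0,0,0,40]]';python3 -c "
from h import *
go(549.6,-11.5,158.5,-5.8)"
```

```text
t: 10.32
tool_pos: [549.5, -11.3, 158.7]
orientation: [3.138, -0.146, 0.0]
force: [0.7, -0.8, -2.2]
grip_width: 53.3
grip_force: 64.1
shift [0.1 0.1 0.2] turn [ 0.     -0.      0.0083] rows 0.1 | t 10.32 pos [549.5 -11.3 158.7] yaw -5.32 q [-0.173  0.289 -0.124  1.158 -0.     3.061] F [ 0.7 -0.8 -2.2] w 53.3
t: 11.07
tool_pos: [549.8, -11.4, 158.6]
orientation: [-3.138, 0.148, 0.0]
force: [-0.2, 0.1, -2.9]
grip_width: 53.2
grip_force: 64.1
shift [-0.2  0.1  0.1] turn [-0.      0.      0.0071] rows 0.1 | t 11.07 pos [549.8 -11.4 158.6] yaw -5.39 q [-0.173  0.289 -0.123  1.158  0.     3.062] F [-0.2  0.1 -2.9] w 53.2
```

```bash
python3 -m crank '[[-4,0,0,0,0,-0.05,40],[-12,0,0,0,0,-0.15,40],[-22,0,0,0,0,-0.27,40],[-32,0,0,0,0,-0.39,40],[-38,0,0,0,0,-0.51,40],[-40,0,0,0,0,-0.63,40],[-40,0,0,0,0,-0.75,40],[-40,0,0,0,0,-0.87,40],[-40,0,0,0,0,-0.99,40],[-40,0,0,0,0,-1.11,40]]'; python3 -m crank '[[0,0,0,0,0,-0.12,40],[0,0,0,0,0,-0.24,40],[0,0,0,0,0,-0.36,40],[0,0,0,0,0,-0.48,40],[0,0,0,0,0,-0.6,40],[0,0,0,0,0,-0.72,40],[0,0,0,0,0,-0.84,40],[0,0,0,0,0,-0.96,40],[0,0,0,0,0,-1.08,40],[0,0,0,0,0,-1.2,40]]';  python3 -m crank '[[0,0,0,0,0,-0.12,40],[0,0,0,0,0,-0.24,40],[0,0,0,0,0,-0.36,40],[0,0,0,0,0,-0.48,40],[0,0,0,0,0,-0.6,40],[0,0,0,0,0,-0.72,40],[0,0,0,0,0,-0.84,40],[0,0,0,0,0,-0.96,40],[0,0,0,0,0,-1.08,40],[0,0,0,0,0,-1.2,40]]';python3 -c "
from h import *
go(768.5-147*.9949,-33.7+147*.1011,158.5,-95.8)"
```

```text
t: 11.9
tool_pos: [510.0, -7.6, 158.7]
orientation: [2.74, 1.536, 0.0]
force: [0.3, 0.1, -3.5]
grip_width: 53.2
grip_force: 64.1
t: 12.73
tool_pos: [510.0, -7.6, 158.7]
orientation: [1.394, 2.815, 0.0]
force: [-0.2, -0.2, -3.3]
grip_width: 53.0
grip_force: 64.1
t: 13.57
tool_pos: [510.0, -7.6, 158.7]
orientation: [-0.439, 3.111, -0.0]
force: [0.3, -0.2, -3.8]
grip_width: 53.4
grip_force: 64.1
shift [-104.8  -41.8    0.2] turn [-1.0000e-04  0.0000e+00 -1.1894e+00] rows 9.5 | t 13.57 pos [510.   -7.6 158.7] yaw -163.95 q [-0.18   0.224 -0.214  1.132 -0.    -0.46 ] F [ 0.3 -0.2 -3.8] w 53.4
```

```bash
python3 -m crank '[[0,0,0,0,0,-0.12,40],[-3,-1,0,0,0,-0.24,40],[-10,-4,0,0,0,-0.36,40],[-22,-9,0,0,0,-0.48,40],[-38,-15,0,0,0,-0.6,40],[-54,-22,0,0,0,-0.72,40],[-70,-28,0,0,0,-0.84,40],[-86,-34,0,0,0,-0.96,40],[-98,-39,0,0,0,-1.06,40],[-104,-42,0,0,0,-1.13,40]]'; python3 -m crank '[[0,0,0,0,0,0,40],[0,0,0,0,0,0,40]]'; python3 -c "
from h import *
go(768.5-147*.9949,-33.7+147*.1011,158.5,-95.8)"
```

```text
t: 14.4
tool_pos: [622.9, -20.1, 158.2]
orientation: [-2.035, 2.393, -0.0]
force: [0.2, -0.1, -3.4]
grip_width: 53.2
grip_force: 64.1
t: 14.57
tool_pos: [621.3, -19.9, 158.2]
orientation: [2.026, -2.401, -0.001]
force: [-0.8, 0.4, -3.8]
grip_width: 52.9
grip_force: 64.1
shift [-1.2 -0.7 -0.3] turn [ 0.0009  0.     -0.0678] rows 0.5 | t 14.57 pos [621.3 -19.9 158.2] yaw -99.69 q [-0.167  0.408  0.057  1.22   0.    -1.569] F [-0.8  0.4 -3.8] w 52.9
```

```bash
python3 -m crank '[[-1,-1,0,0,0,-0.06,40],[-1,-1,0,0,0,-0.06,40],[-1,-1,0,0,0,-0.06,40],[-1,-1,0,0,0,-0.06,40],[-1,-1,0,0,0,-0.06,40],[-1,-1,0,0,0,-0.06,40],[-1,-1,0,0,0,-0.06,40],[-1,-1,0,0,0,-0.06,40],[-1,-1,0,0,0,-0.06,40],[-1,-1,0,0,0,-0.06,40]]'; python3 -c "
from h import *
go(768.5-147*.9949,-33.7+147*.1011,158.5,-95.8)
i=manip.camera_info('wrist'); p,d=manip.get_image('wrist'); w=cloud(d,i); held(p,w)
go(470,0,180,-140)"
```

```text
t: 15.4
tool_pos: [622.6, -19.1, 158.6]
orientation: [2.1, -2.337, 0.0]
force: [1.3, -0.0, -3.0]
grip_width: 52.9
grip_force: 64.1
shift [-0.2  0.4  0.1] turn [-0.     -0.     -0.0055] rows 0.0 | t 15.4 pos [622.6 -19.1 158.6] yaw -96.12 q [-0.165  0.41   0.061  1.222 -0.    -1.629] F [ 1.3 -0.  -3. ] w 52.9
lid in tool frame: slope x,y deg [-0.13  0.03] z at tcp -33.9 end x 100.3 y range [-25.9  27. ] rect [60.4  1.1] [55.1 80.9] 89.99 30871
shift [ -2.7 153.8 -21.4] turn [-0.      0.      0.7659] rows 6.1 | t 15.45 pos [622.6 -19.1 158.7] yaw -96.12 q [-0.165  0.41   0.061  1.222  0.    -1.629] F [-0.  -0.1 -3.3] w 53.5
```

```bash
python3 -m crank '[[0,6,0,0,0,0,40],[0,20,-2,0,0,0.03,40],[0,40,-6,0,0,0.1,40],[0,62,-12,0,0,0.2,40],[0,84,-18,0,0,0.32,40],[-1,106,-22,0,0,0.44,40],[-2,128,-22,0,0,0.56,40],[-3,144,-22,0,0,0.66,40],[-3,152,-22,0,0,0.74,40],[-3,154,-22,0,0,0.77,40]]'; python3 -c "
from h import *
go(330,292,180,186.3-360)"
```

```text
t: 16.28
tool_pos: [467.8, 0.7, 181.1]
orientation: [-1.062, 2.956, -0.0]
force: [0.8, 0.5, -3.6]
grip_width: 53.2
grip_force: 64.1
shift [-79.  312.4   1.1] turn [-2.000e-04  2.000e-04  5.797e-01] rows 7.7 | t 16.28 pos [467.8   0.7 181.1] yaw -140.49 q [-0.178  0.141 -0.261  1.169 -0.    -0.868] F [ 0.8  0.5 -3.6] w 53.2
```

```bash
python3 -m crank '[[-3,10,0,0,0,0.03,40],[-10,40,0,0,0,0.09,40],[-20,78,0,0,0,0.16,40],[-30,116,0,0,0,0.24,40],[-40,156,0,0,0,0.32,40],[-50,196,0,0,0,0.4,40],[-60,236,0,0,0,0.48,40],[-69,272,0,0,0,0.54,40],[-76,300,0,0,0,0.57,40],[-79,312,0,0,0,0.58,40]]'; python3 -m crank '[[0,0,0,0,0,0,40],[0,0,0,0,0,0,40],[0,0,0,0,0,0,40]]'; python3 - <<'E'
from h import *
go(330,292,180,186.3-360)
i=manip.camera_info('wrist'); p,d=manip.get_image('wrist'); w=cloud(d,i); held(p,w); cv2.imwrite('pics/w5.png',p); np.savez('w5.npz',p=p,d=d,w=w)
i=manip.camera_info('scene'); p,d=manip.get_image('scene'); w=cloud(d,i); np.savez('sc5.npz',p=p,d=d,w=w)
cv2.imwrite('pics/sc5.png',cv2.resize(p[170:340,320:520],None,fx=3.5,fy=3.5))
E
```

```text
t: 17.12
tool_pos: [328.6, 293.0, 180.9]
orientation: [-0.181, 3.136, 0.002]
force: [-0.1, -0.5, -2.7]
grip_width: 53.4
grip_force: 64.4
t: 17.37
tool_pos: [330.9, 290.1, 180.7]
orientation: [-0.18, 3.136, -0.0]
force: [-0.7, -1.0, -3.4]
grip_width: 53.1
grip_force: 64.4
shift [0.7 2.  0.7] turn [-0.0003  0.0001  0.0046] rows 0.1 | t 17.37 pos [330.9 290.1 180.7] yaw -173.44 q [ 0.529  0.095 -0.317  1.159 -0.     0.414] F [-0.7 -1.  -3.4] w 53.1
lid in tool frame: slope x,y deg [0.01 0.06] z at tcp -34.1 end x 100.5 y range [-26.3  26.6] rect [60.5  0.7] [81.  55.2] 0.1 30965
```

View pics/w5.png

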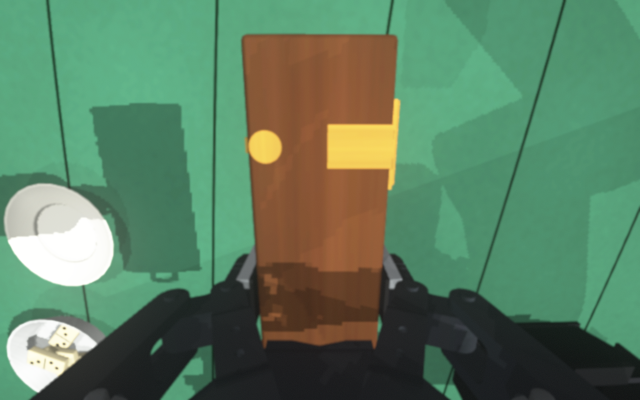

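The wrist view shows the box still square in the grip and open table below it, with the saucer and dish to the left well clear. Now the gauge fit.

```bash
python3 - <<'E'
from h import *
for n in('scene','side'):
    z=np.load(n+'0.npz'); p,w,d=z['p'],z['w'],z['d']; i=manip.camera_info(n); o=np.array(i['origin'])
    h=cv2.cvtColor(p,cv2.COLOR_BGR2HSV)
    tab=np.hypot(w[...,0]-503,w[...,1]-310)<200
    wood=tab&(h[...,0]>10)&(h[...,0]<32)&(h[...,1]>50)&(w[...,2]<25)
    wood=cv2.morphologyEx(wood.astype(np.uint8),cv2.MORPH_CLOSE,np.ones((5,5)))
    c=max(cv2.findContours(wood,cv2.RETR_EXTERNAL,cv2.CHAIN_APPROX_NONE)[0],key=cv2.contourArea)[:,0]
    P=w[c[:,1],c[:,0]]; ray=P-o; pl=o+ray*((10-o[2])/ray[:,2])[:,None]
    hull=cv2.convexHull(pl[:,:2].astype(np.float32)); r=cv2.minAreaRect(hull); print(n,'board',r)
    t=tab&(w[...,2]>70)&(w[...,2]<215)
    q=w[t]; hh=h[t]
    # gauge frame
    a=np.radians(6.3); og=np.array([475,308.5]); e=np.array([[np.cos(a),np.sin(a)],[-np.sin(a),np.cos(a)]])
    g=(q[:,:2]-og)@e.T
    dark=hh[:,2]<70
    print('dark gx,gy,z pct',np.c_[g[dark],q[dark,2]].shape,np.percentile(np.c_[g[dark],q[dark,2]],[2,50,98],axis=0).round(1).tolist())
    top=dark&(q[:,2]>np.percentile(q[dark,2],60)); print(' dark top',np.c_[g[top],q[top,2]].mean(0).round(1))
    print('light',np.percentile(np.c_[g[~dark],q[~dark,2]],[2,50,98],axis=0).round(1).tolist())
    col=(g[:,0]>125)&(q[:,2]>155); print(' column top',np.c_[g[col],q[col,2]].mean(0).round(1),col.sum())
E
```

```text
scene board ((502.44512939453125, 308.86334228515625), (276.4713439941406, 110.96551513671875), 6.399954795837402)
dark gx,gy,z pct (98, 3) [[30.9, -10.4, 74.6], [76.6, 190.2, 132.1], [92.8, 197.2, 183.9]]
 dark top [ 84.8  -2.6 181.5]
light [[72.3, -25.1, 77.3], [146.0, -1.8, 156.5], [163.8, 20.6, 180.9]]
 column top [144.9  -2.5 165.3] 247
side board ((498.22186279296875, 311.3814697265625), (275.69482421875, 108.36835479736328), 12.822988510131836)
dark gx,gy,z pct (103, 3) [[31.7, -18.3, 83.1], [76.5, 4.2, 148.5], [132.6, 196.5, 181.2]]
 dark top [ 79.8   0.9 177. ]
light [[74.4, -21.0, 78.4], [135.5, 7.8, 150.2], [163.5, 24.2, 170.8]]
 column top [139.6   3.9 164.2] 109<stdin>:9: RuntimeWarning: divide by zero encountered in divide
<stdin>:9: RuntimeWarning: invalid value encountered in multiply
```

View pics/sc5.png

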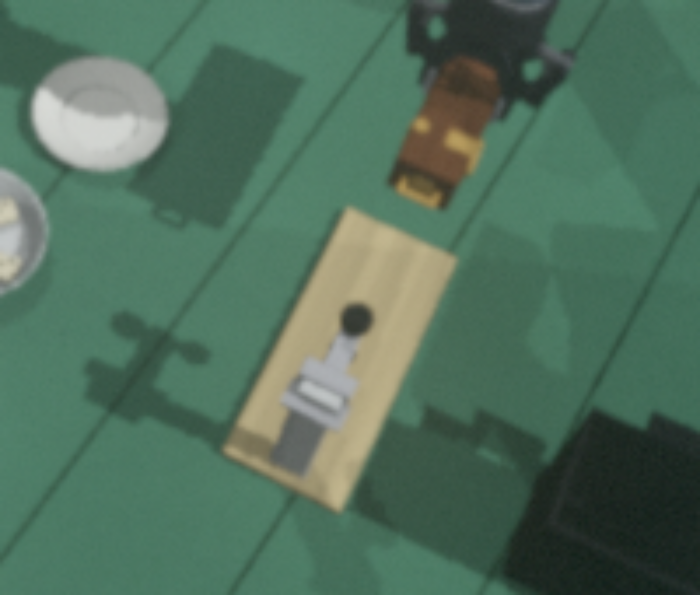

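The scene crop shows the ring end (430,185) pointing along the board towards the foot, with the knob at (357,320). Gauge origin ≈ (474, 306.5), yaw 6.4°. Descend at the board's −x end.

```bash
python3 -c "
from h import *
go(325.1,289.8,30,-173.6)"
```

```text
shift [  6.2   0.7 150.7] turn [-0.0001  0.0002  0.0014] rows 3.6 | t 17.47 pos [331.3 289.8 180.7] yaw -173.52 q [ 0.528  0.095 -0.317  1.159 -0.     0.415] F [-0.2 -0.7 -4.1] w 53.2
```

```bash
python3 -m crank '[[6,1,10,0,0,0.001,40],[6,1,35,0,0,0.001,40],[6,1,65,0,0,0.001,40],[6,1,95,0,0,0.001,40],[6,1,120,0,0,0.001,40],[6,1,140,0,0,0.001,40],[6,1,150,0,0,0.001,40],[6,1,150,0,0,0.001,40],[6,1,150,0,0,0.001,40]]'; python3 - <<'E'
from h import *
go(325.1,289.8,30,-173.6)
go(434,302,30,-173.6)
i=manip.camera_info('wrist'); p,d=manip.get_image('wrist'); w=cloud(d,i); held(p,w); h=cv2.cvtColor(p,cv2.COLOR_BGR2HSV)
m=(h[...,0]>12)&(h[...,0]<32)&(h[...,1]>40)&(abs(w[...,2]-10)<6)
print(m.sum(), np.percentile(w[m],[1,50,99],axis=0).round(1).tolist() if m.sum()>50 else '')
E
```

```text
t: 18.22
tool_pos: [325.2, 290.2, 30.6]
orientation: [0.176, -3.136, 0.001]
force: [0.3, 0.2, -3.3]
grip_width: 53.3
grip_force: 64.3
shift [ 0.1 -0.4  0.6] turn [-0.0004 -0.0008  0.0002] rows 0.0 | t 18.22 pos [325.2 290.2  30.6] yaw -173.59 q [ 0.536  0.23  -0.585  0.757 -0.     0.424] F [ 0.3  0.2 -3.3] w 53.3
shift [-109.5   -0.5    0.5] turn [-0.0004 -0.0008  0.0002] rows 2.6 | t 18.22 pos [325.2 290.2  30.6] yaw -173.59 q [ 0.536  0.23  -0.585  0.757 -0.     0.424] F [ 0.3  0.2 -3.3] w 53.3
lid in tool frame: slope x,y deg [-0.06  0.05] z at tcp -33.5 end x 100.9 y range [-27.   26.1] rect [60.6  0.2] [55.2 81.3] 89.84 31161
108 [[375.8, 255.0, 9.1], [387.7, 335.5, 10.2], [401.8, 338.6, 11.4]]
```

```bash
python3 -m crank '[[-6,0,0,0,0,0,40],[-20,0,0,0,0,0,40],[-38,0,0,0,0,0,40],[-56,0,0,0,0,0,40],[-74,0,0,0,0,0,40],[-90,0,0,0,0,0,40],[-100,0,0,0,0,0,40],[-100,0,0,0,0,0,40],[-100,0,0,0,0,0,40]]'; python3 - <<'E'
from h import *
go(474.2,306.5,30,-173.6)
i=manip.camera_info('wrist'); p,d=manip.get_image('wrist'); w=cloud(d,i); held(p,w); h=cv2.cvtColor(p,cv2.COLOR_BGR2HSV)
# board edges seen by the wrist, in gauge frame about (474.2,306.5), yaw 6.4
a=np.radians(6.4); e=np.array([[np.cos(a),np.sin(a)],[-np.sin(a),np.cos(a)]]); g=(w[...,:2]-[474.2,306.5])@e.T
m=(h[...,0]>12)&(h[...,0]<32)&(h[...,1]>40)&(abs(w[...,2]-10)<6)
b=g[m]; print(m.sum(),np.percentile(b,[.5,99.5],axis=0).round(1).tolist())
for x0 in range(-110,60,20):
    s=b[abs(b[:,0]-x0)<5]
    if len(s)>30: print(x0,np.percentile(s[:,1],[1,99]).round(1),len(s))
for n in('scene','side'):
    p,d=manip.get_image(n); np.savez(n+'6.npz',p=p,d=d,w=cloud(d,manip.camera_info(n)))
E
```

```text
t: 19.02
tool_pos: [424.4, 302.1, 30.9]
orientation: [-0.177, 3.137, 0.0]
force: [-1.2, -0.4, -3.2]
grip_width: 53.0
grip_force: 64.4
shift [-50.   -1.2   0.9] turn [0.0001 0.0001 0.001 ] rows 1.2 | t 19.02 pos [424.4 302.1  30.9] yaw -173.54 q [ 0.457  0.352 -0.394  0.824  0.     0.345] F [-1.2 -0.4 -3.2] w 53.0
lid in tool frame: slope x,y deg [0.04 0.01] z at tcp -34.2 end x 99.8 y range [-26.8  26.5] rect [60.1  0.3] [80.2 55.6] 0.13 30934
5229 [[-109.2, -54.8], [16.8, 54.0]]
-110 [-54.3  53.5] 363
-90 [-54.6  53.7] 746
-70 [-54.4  53.6] 750
-50 [-54.4  53.7] 677
10 [-41.2  42.8] 70
```

```bash
python3 -m crank '[[-4,0,0,0,0,0.001,40],[-14,0,0,0,0,0.001,40],[-26,-1,0,0,0,0.001,40],[-38,-1,0,0,0,0.001,40],[-47,-1,0,0,0,0.001,40],[-50,-1,0,0,0,0.001,40],[-50,-1,0,0,0,0.001,40],[-50,-1,0,0,0,0.001,40]]'; python3 - <<'E'
from h import *
go(474.2,306.1,22,-173.6)
p,d=manip.get_image('side'); cv2.imwrite('pics/s7.png',cv2.resize(p[190:340,210:410],None,fx=3.8,fy=3.8))
E
```

```text
t: 19.83
tool_pos: [473.9, 306.7, 30.3]
orientation: [0.176, -3.136, 0.0]
force: [-0.4, -0.3, -3.4]
grip_width: 53.3
grip_force: 64.4
shift [-0.3 -0.6  8.3] turn [-0.0002 -0.0008  0.0002] rows 0.2 | t 19.83 pos [473.9 306.7  30.3] yaw -173.59 q [ 0.426  0.415 -0.289  0.867  0.     0.314] F [-0.4 -0.3 -3.4] w 53.3
```

View pics/s7.png

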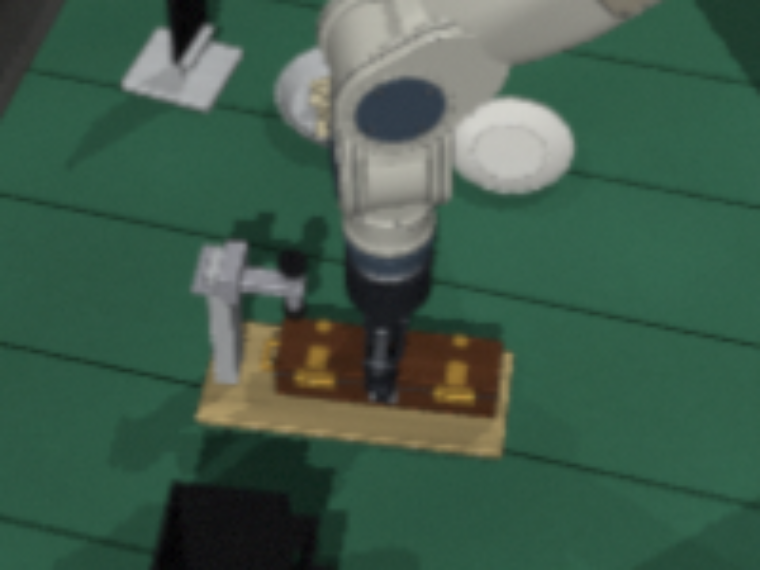

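The box sits along the board with its ring end under the raised foot (295,305), and the gripper is clear of the knob (293,262). Lower gently.

```bash
python3 -m crank '[[0,-0.5,1,0,0,0,40],[0,-0.5,2,0,0,0,40],[0,-0.5,3,0,0,0,40],[0,-0.5,4,0,0,0,40],[0,-0.5,5,0,0,0,40],[0,-0.5,6,0,0,0,40],[0,-0.5,6.5,0,0,0,40],[0,-0.5,7,0,0,0,40],[0,-0.5,7,0,0,0,40]]'; python3 -m crank '[[0,0,0.5,0,0,0,40],[0,0,1,0,0,0,40],[0,0,1,0,0,0,40]]'
```

```text
t: 20.63
tool_pos: [474.0, 306.4, 23.5]
orientation: [0.176, -3.136, 0.0]
force: [0.2, -0.7, -2.8]
grip_width: 53.4
grip_force: 64.4
t: 20.88
tool_pos: [474.0, 306.3, 22.6]
orientation: [0.176, -3.137, 0.0]
force: [-0.2, 0.6, -2.8]
grip_width: 53.2
grip_force: 64.4
```

```bash
python3 -m crank '[[0,0,0.3,0,0,0,40],[0,0,0.6,0,0,0,40],[0,0,0.6,0,0,0,40]]'; python3 -m crank '[[0,0,0.3,0,0,0,40],[0,0,0.6,0,0,0,40],[0,0,0.6,0,0,0,40]]'
```

```text
t: 21.13
tool_pos: [474.1, 306.4, 22.2]
orientation: [-0.176, 3.136, 0.0]
force: [-0.9, -0.4, -1.2]
grip_width: 53.2
grip_force: 64.9
t: 21.38
tool_pos: [474.1, 306.4, 22.2]
orientation: [-0.176, 3.136, 0.0]
force: [-3.6, -0.5, 7.0]
grip_width: 52.9
grip_force: 65.8
```

```bash
python3 -m crank '[[0,0,-0.6,0,0,0,60],[0,0,-0.6,0,0,0,85],[0,0,-0.6,0,0,0,85],[0,0,-0.6,0,0,0,85],[0,0,-0.6,0,0,0,85],[0,0,-0.6,0,0,0,85],[0,0,-0.6,0,0,0,85],[0,0,-0.6,0,0,0,85]]'; python3 -m crank '[[0,0,-5,0,0,0,85],[0,0,-20,0,0,0,85],[0,0,-45,0,0,0,85],[2,0,-75,0,0,0,85],[6,0,-105,0,0,0,85],[10,0,-135,0,0,0,40],[10,0,-165,0,0,0,0],[10,0,-195,0,0,0,0],[10,0,-210,0,0,0,0],[10,0,-215,0,0,0,0]]'; python3 - <<'E'
from h import *
go(555.5,315.4,230,-173.6)
i=manip.camera_info('wrist'); p,d=manip.get_image('wrist'); w=cloud(d,i); h=cv2.cvtColor(p,cv2.COLOR_BGR2HSV); cv2.imwrite('pics/w8.png',p)
a=np.radians(6.4); e=np.array([[np.cos(a),np.sin(a)],[-np.sin(a),np.cos(a)]]); g=(w[...,:2]-[474.2,306.0])@e.T
m=(h[...,0]<35)&(h[...,1]>60)&(abs(w[...,2]-56)<7)&(abs(g[...,0])<110)&(abs(g[...,1])<60)
r=g[m]; print('lid',m.sum(),cv2.minAreaRect(r.astype(np.float32)),np.percentile(r,[.5,50,99.5],axis=0).round(1).tolist(),np.median(w[m][:,2]))
E
```

```text
t: 22.05
tool_pos: [474.0, 306.4, 22.0]
orientation: [0.176, -3.137, 0.0]
force: [-0.4, -0.6, -0.5]
grip_width: 84.9
grip_force: 0.0
t: 22.88
tool_pos: [464.8, 305.6, 240.5]
orientation: [-0.176, 3.132, 0.003]
force: [0.3, 0.3, 0.3]
grip_width: 25.1
grip_force: 0.0
shift [-91.1  -0.5  11. ] turn [0.0016 0.0048 0.0006] rows 2.2 | t 22.88 pos [464.8 305.6 240.5] yaw -173.57 q [0.431 0.264 0.052 1.354 0.    0.319] F [0.3 0.3 0.3] w 25.1
lid 7826 ((-1.4764022827148438, -0.6687908172607422), (57.45014572143555, 198.47772216796875), 89.93675231933594) [[-100.5, -27.4], [-14.5, -0.6], [96.4, 27.2]] 56.27411087728714
```

View pics/w8.png

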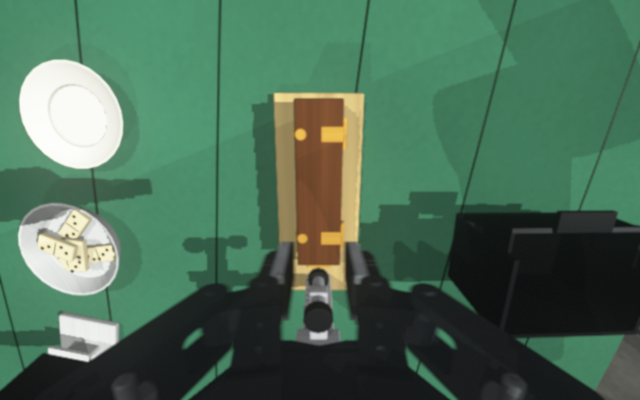

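The box lies centred on the board. The foot overlaps its ring end at about (318,275), and the knob is at (318,317). Measure the knob, then move above it with fingers shut.

```bash
python3 - <<'E'
from h import *
i=manip.camera_info('wrist'); p,d=manip.get_image('wrist'); w=cloud(d,i); h=cv2.cvtColor(p,cv2.COLOR_BGR2HSV)
a=np.radians(6.4); e=np.array([[np.cos(a),np.sin(a)],[-np.sin(a),np.cos(a)]]); g=(w[...,:2]-[474.2,306.0])@e.T
m=(h[...,2]<90)&(abs(g[...,0]-82)<25)&(abs(g[...,1])<22)&(w[...,2]>150)&(w[...,2]<205)
k=w[m]; t=k[k[:,2]>np.percentile(k[:,2],50)]; print(m.sum(),k.mean(0),t.mean(0),np.percentile(k,[2,98],axis=0).round(1),g[m].mean(0))
go(555.6,315.2,205,-173.6)
E
```

```text
772 [552.53372917 314.03094064 177.87415065] [555.15585301 314.31709961 179.98109791] [[543.5 303.  169. ]
 [564.9 325.6 180.8]] [78.74074742 -0.75088598]
shift [-91.8  -0.5  32.8] turn [0.0005 0.0015 0.0005] rows 2.3 | t 22.98 pos [464.3 305.4 237.7] yaw -173.57 q [0.431 0.266 0.048 1.351 0.    0.319] F [-0.2  0.3 -1.7] w 9.4
```

```bash
python3 -m crank '[[-10,0,0,0,0,0,0],[-30,0,0,0,0,0,0],[-55,0,0,0,0,0,0],[-78,0,4,0,0,0,0],[-90,0,15,0,0,0,0],[-92,0,28,0,0,0,0],[-92,0,38,0,0,0,0],[-92,0,45,0,0,0,0],[-92,0,48,0,0,0,0],[-92,0,48,0,0,0,0]]'; python3 -c "
from h import *
go(555.6,315,128,-173.6)"
```

```text
t: 23.82
tool_pos: [554.7, 315.5, 188.1]
orientation: [0.177, -3.135, 0.001]
force: [-0.9, -0.7, 1.0]
grip_width: -0.4
grip_force: 0.0
shift [-0.9 -0.5 60.1] turn [-0.0004 -0.0017  0.0008] rows 1.4 | t 23.82 pos [554.7 315.5 188.1] yaw -173.55 q [0.386 0.425 0.161 1.309 0.    0.273] F [-0.9 -0.7  1. ] w -0.4
```

```bash
python3 -m crank '[[-1,0,3,0,0,0,0],[-1,0,6,0,0,0,0],[-1,0,9,0,0,0,0],[-1,0,13,0,0,0,0],[-1,0,18,0,0,0,0],[-1,0,23,0,0,0,0],[-1,0,28,0,0,0,0],[-1,0,33,0,0,0,0],[-1,0,36,0,0,0,0],[-1,0,36,0,0,0,0]]'; python3 -m crank '[[0,0,3,0,0,0,0],[0,0,6,0,0,0,0],[0,0,9,0,0,0,0],[0,0,12,0,0,0,0],[0,0,14,0,0,0,0],[0,0,16,0,0,0,0],[0,0,18,0,0,0,0],[0,0,19,0,0,0,0],[0,0,20,0,0,0,0],[0,0,20,0,0,0,0]]'
```

```text
t: 24.65
tool_pos: [556.3, 315.5, 152.1]
orientation: [0.176, -3.136, 0.001]
force: [-0.0, 0.6, -0.0]
grip_width: 0.2
grip_force: 0.0
t: 25.48
tool_pos: [556.5, 315.7, 132.8]
orientation: [0.176, -3.136, 0.0]
force: [0.3, -0.9, 0.2]
grip_width: 0.3
grip_force: 0.0
```

```bash
python3 - <<'E'
from h import *
a=np.radians(6.4); e=np.array([[np.cos(a),np.sin(a)],[-np.sin(a),np.cos(a)]])
p,d=manip.get_image('side'); w=cloud(d,manip.camera_info('side'))
g=(w[...,:2]-[474.2,306.0])@e.T; h=cv2.cvtColor(p,cv2.COLOR_BGR2HSV)
m=(g[...,0]>95)&(g[...,0]<128)&(abs(g[...,1])<25)&(w[...,2]>60); print('slide arm z',np.percentile(w[m][:,2],[5,50,95]).round(1),m.sum())
z=np.load('side0.npz'); w0=z['w']; g=(w0[...,:2]-[474.2,306.0])@e.T; m=(g[...,0]>95)&(g[...,0]<128)&(abs(g[...,1])<25)&(w0[...,2]>60); print('before',np.percentile(w0[m][:,2],[5,50,95]).round(1),m.sum())
cv2.imwrite('pics/s9.png',cv2.resize(p[190:340,210:410],None,fx=3.8,fy=3.8))
E
```

```text
slide arm z [ 98.1 545.8 571.9] 302
before [138.  149.5 167. ] 92
```

View pics/s9.png

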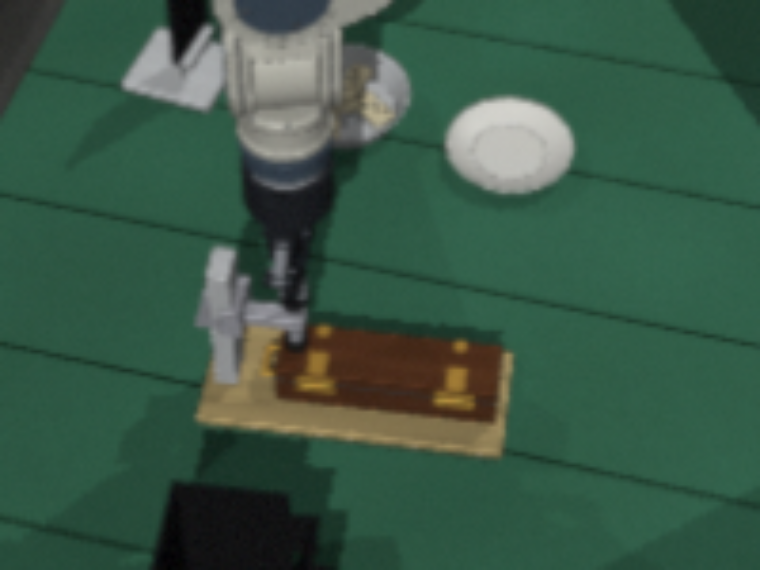

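The slide has come down with the fingers and the foot (295,343) is just above the lid. Continue until it touches.

```bash
python3 -m crank '[[0,0,1,0,0,0,0],[0,0,2,0,0,0,0],[0,0,3,0,0,0,0],[0,0,3.5,0,0,0,0],[0,0,4,0,0,0,0],[0,0,4,0,0,0,0]]'; python3 -m crank '[[0,0,0.5,0,0,0,0],[0,0,1,0,0,0,0],[0,0,1,0,0,0,0]]'
```

```text
t: 26.03
tool_pos: [556.7, 315.8, 129.0]
orientation: [-0.176, 3.136, 0.0]
force: [-0.7, 0.7, 1.9]
grip_width: 0.5
grip_force: 0.7
t: 26.28
tool_pos: [556.7, 315.8, 128.1]
orientation: [-0.176, 3.136, 0.0]
force: [1.4, 1.2, 2.9]
grip_width: -0.2
grip_force: 1.3
```

```bash
python3 -m crank '[[0,0,0.4,0,0,0,0],[0,0,0.4,0,0,0,0]]'
```

```text
t: 26.45
tool_pos: [556.7, 315.8, 128.1]
orientation: [-0.176, 3.136, 0.0]
force: [-0.0, -0.0, 5.4]
grip_width: 0.4
grip_force: 2.7
```

```bash
python3 -m crank '[[0,0,0.4,0,0,0,0],[0,0,0.4,0,0,0,0],[0,0,0.4,0,0,0,0]]'
```

```text
t: 26.7
tool_pos: [556.7, 315.8, 128.1]
orientation: [-0.176, 3.136, 0.001]
force: [-0.6, -0.3, 6.8]
grip_width: 0.1
grip_force: 4.0
```

Firm contact: force is rising with no travel at 128.1 mm. Retreat and check.

```bash
python3 -m crank '[[0,0,-3,0,0,0,0],[0,0,-12,0,0,0,0],[0,0,-30,0,0,0,0],[0,0,-55,0,0,0,0],[0,0,-80,0,0,0,0],[15,0,-100,0,0,0,0],[45,0,-115,0,0,0,0],[80,0,-120,0,0,0,0],[100,0,-120,0,0,0,0],[100,0,-120,0,0,0,0]]'; python3 -m crank '[[0,0,0,0,0,0,0],[0,0,0,0,0,0,0],[0,0,0,0,0,0,0]]'; python3 - <<'E'
from h import *
i=manip.camera_info('wrist'); p,d=manip.get_image('wrist'); w=cloud(d,i); h=cv2.cvtColor(p,cv2.COLOR_BGR2HSV)
a=np.radians(6.4); e=np.array([[np.cos(a),np.sin(a)],[-np.sin(a),np.cos(a)]]); g=(w[...,:2]-[474.2,306.0])@e.T
m=(h[...,2]<90)&(abs(g[...,0]-82)<25)&(abs(g[...,1])<22)&(w[...,2]>100)&(w[...,2]<205)
k=w[m]; print('knob top',m.sum(),np.percentile(k[:,2],[50,90,98]))
m=(h[...,0]<35)&(h[...,1]>60)&(abs(w[...,2]-56)<7)&(abs(g[...,0])<110)&(abs(g[...,1])<60)
print('lid',cv2.minAreaRect(g[m].astype(np.float32)),np.median(w[m][:,2]))
go(470,306,240,-173.6)
E
```

```text
t: 27.53
tool_pos: [453.8, 304.2, 249.2]
orientation: [-0.178, 3.136, 0.001]
force: [-0.3, -0.0, 0.2]
grip_width: 0.2
grip_force: 0.0
t: 27.78
tool_pos: [458.0, 304.5, 246.9]
orientation: [0.175, -3.136, 0.0]
force: [0.1, 0.2, -0.7]
grip_width: 0.5
grip_force: 0.0Traceback (most recent call last):
  File "<stdin>", line 5, in <module>
    return _quantile_unchecked(
        a, q, axis, out, overwrite_input, method, keepdims, weights)
    return _ureduce(a,
                    func=_quantile_ureduce_func,
    ...<5 lines>...
                    overwrite_input=overwrite_input,
                    method=method)
    r = func(a, **kwargs)
    result = _quantile(arr,
                       quantiles=q,
    ...<2 lines>...
                       out=out,
                       weights=wgt)
    slices_having_nans = np.isnan(arr[-1, ...])
                                  ~~~^^^^^^^^^
IndexError: index -1 is out of bounds for axis 0 with size 0
```

```bash
python3 - <<'E'
from h import *
a=np.radians(6.4); e=np.array([[np.cos(a),np.sin(a)],[-np.sin(a),np.cos(a)]])
def rep(lab,p,w):
    h=cv2.cvtColor(p,cv2.COLOR_BGR2HSV); g=(w[...,:2]-[474.2,306.0])@e.T
    m=(h[...,2]<70)&(abs(g[...,0]-82)<25)&(abs(g[...,1])<22)&(w[...,2]>90)&(w[...,2]<215)
    print(lab,'knob',m.sum(),np.percentile(w[m][:,2],[50,80,95]).round(1) if m.any() else '')
    m=(h[...,0]<35)&(h[...,1]>60)&(abs(w[...,2]-56)<8)&(abs(g[...,0])<110)&(abs(g[...,1])<45)
    if m.sum()>50: print('  lid',np.round(cv2.minAreaRect(g[m].astype(np.float32))[0],1),np.median(w[m][:,2]).round(1))
    t=np.hypot(w[...,0]-426,w[...,1]+5)<90; m=t&(h[...,1]<40)&(h[...,2]>140)&(w[...,2]>3)&(w[...,2]<45)
    if m.sum()>50: print('  saucer',np.round(cv2.minAreaRect(w[m][:,:2].astype(np.float32))[0],1))
    t=np.hypot(w[...,0]-602,w[...,1]+34)<90; m=t&(h[...,1]<40)&(h[...,2]>140)&(w[...,2]>3)&(w[...,2]<45)
    if m.sum()>50: print('  dish',np.round(cv2.minAreaRect(w[m][:,:2].astype(np.float32))[0],1))
for n in('scene','side'):
    z=np.load(n+'0.npz'); rep(n+' before',z['p'],z['w'])
    p,d=manip.get_image(n); rep(n+' now',p,cloud(d,manip.camera_info(n)))
print(manip.get_obs()['t'],manip.get_obs()['qd'].round(3))
E
```

```text
scene before knob 42 [181.6 182.8 183.9]
  saucer [425.5  -5.4]
  dish [601.3 -29.4]
scene now knob 57 [130.  131.4 132.8]
  lid [-1.5  0.5] 57.7
  saucer [420.8  -7.1]
  dish [609.9 -28.4]
side before knob 73 [173.7 177.9 180.4]
  saucer [436.8  -1.5]
  dish [612.1 -42.8]
side now knob 47 [124.7 128.2 129.6]
  lid [-3.1  4.9] 54.3
  saucer [423.   -6.6]
  dish [628.8 -32. ]
27.9333 [ 0.001 -0.004 -0.005 -0.002  0.    -0.   ]
```

```bash
python3 -c "
from station import manip
print(manip.close_job())"
```

```text
the job is handed in; nothing more can be done
None
```

Handed in at about 28 s: all four sides shown in order, and the box set down centred on the gauge board with the foot pushed down onto the lid at its ring end; no contact with the phone, saucer or dish was registered, but I viewed 12 pictures, over the limit of 10.

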